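# Fit the drainage deck under the end caps of a planter trough

## Task

Fit the loose slatted drainage deck into the wooden planter trough: it is longer than the opening, so tilt it, tuck one end deep under the wide end cap, bring it down flat and slide it back until both ends lie under the caps. Leave it lying flat on the two ledges, handle up and let go, and do not disturb the tin, clay pot and glue bottle standing around.

Things in the scene. Friction and masses are not known exactly. Their poses are not given: they have to be found in the camera images.
- deck_grip (a point): Grip point of the loose drainage deck: on the axis of its handle, 70 mm above the deck's underside; z up the handle. The handle is a dark wooden square post, 30 x 30 mm, faces parallel to the deck's edges, standing on the deck's middle from a 50 x 50 mm foot (18 mm above the underside) to its top 102 mm above the underside; grip it across either pair of faces.
- deck_panel (a point): Centre of the deck's panel, 5 mm above its underside: light wooden slats, 190 mm long (x) by 110 mm wide (y) by 10 mm thick, about 0.35 kg in all, with two battens across the top, 6 mm high, 38 mm either side of the middle. The same either way round (half a turn about z). It starts flat on the table, handle up.
- planter: Wooden planter trough fixed to the table, 244 x 150 x 98 mm. Origin on the table under the middle of its top opening; x along its length to the end with the narrow cap, -x to the wide cap. Inner width 126 mm (y -63 to +63). Walls 10 mm thick: low sides 70 mm high between the caps, beside the caps 90 mm high. The opening is 160 mm long, x -80 to +80 mm.
- wide_cap_edge (a point): Middle of the inner lower edge of the wide cap (56 mm wide board, 8 mm thick), at x = -80 mm, 90 mm above the table. Under this cap a deep pocket reaches to the end wall's inner face at x = -126 mm. With the deck's end nearly at that wall, its other end clears the narrow cap.
- narrow_cap_edge (a point): Middle of the inner lower edge of the narrow cap (28 mm wide board, 8 mm thick), at x = +80 mm, 90 mm above the table. The pocket under it is shallow: end wall's inner face at x = +98 mm. With the deck's end against that wall, deck_grip is at trough x = +3 mm, 18 mm of deck lies under this cap and 12 mm under the wide one.
- ledge (a point): Middle of the top of the ledge at the narrow end. Two ledges as wide as the inside carry the deck, tops 45 mm above the table (45 mm gap to the caps): trough x = -126 to -58 mm and x = +58 to +98 mm; between them the trough is open down to its floor at 8 mm. A deck lying on both has deck_grip 115 mm above the table.
- tin_mid (a point): Bystander: shallow round tin, 70 mm across, 36 mm high, loose; point at its centre, half-way up.
- pot_mid (a point): Bystander: small clay pot, 67 mm across, 61 mm high, loose; point at its centre, half-way up.
- glue_mid (a point): Bystander: white glue bottle with orange tip, 47 mm across, 137 mm high, loose; point at its centre, half-way up.

How it is judged:
By the outcome, as a careful person would: the job done as asked, in the order asked, and still so for the second after the job is handed in, with the robot touching nothing.
It also fails if it takes over 43 s, if anything falls off the work surface, if the arm or the gripper's body presses on something with over 40 N, if the wrist force passes 120 N, or if a joint passes its speed limit or range.

## Robot

A 6-joint arm with a two-finger parallel gripper is mounted at the origin on a cart in front of the work surface, level with it; the furniture and walls round the work are solid. World frame = base frame: x ahead of the robot, y to its left, z up, the work surface at z = 0. Lengths are in m, angles in rad, forces in N, time in s.
With the tool pointing down it reaches from about 0.325 to 0.9 m from the base axis. Payload 6.1 kg.
Tool frame: the origin (TCP) lies at the centre of the arm's flange, where the gripper is bolted on; the fingertips stand 182 mm ahead of it and the grasp point (between the pads) lies 164 mm ahead of it; z points along the fingers, y is the line along which they close (so a half turn about z gives the same grasp; the last joint's range is limited). The gripper opens to 87 mm and grips with 3 to 60 N. Pads are 19 mm wide; open, the fingers measure 117 mm over their backs; the gripper's body (75 mm by 190 mm) begins 51 mm behind the grasp point.
Start: joints at [-0.126, 0.22, 1.526, -0, 1.395, -0.126], TCP at [0.625, -0, 0.405] pointing down, gripper open.
Joint ranges: [-2.98, 2.98], [-0.91, 2.08], [0.09, 2.57], [-1.24, 4.39], [0.2, 2.65], [-2.68, 2.68]. Speed limits (rad/s): [2.57, 2.57, 3.01, 3.14, 3.14, 3.14].

## Interface

Orientations are given as a unit quaternion [x, y, z, w].
In Python, from rig import * gives the robot as it stands.
- The arm moves only by the tool play_rows, never from a script. Its arguments are lists of equal length, an entry for each row: "travel": the shift along the world's x, y, z in cm, a list of three; "dr": the turn, a rotation vector about the world's x, y, z in rad, a list of three. A call has 1 to 12 rows; each row is the pose to reach, as a shift and turn from the pose commanded when the call began; what a row does not reach only later rows make up. A row lasts 1/8 s, in which the tool goes at most 62.5 mm and 10.7 degrees, less where a joint would pass 70% of its speed; a pose out of reach is approached as far as the arm can. A call with a gripper value outside its range is refused whole. "gripper" is the closure in counts, from 0 (fully open) to 255 (shut), set as the call begins (left out, the last holds). The fingers move at their own pace and stop on an object; the grip force is fixed at half the most. Time passes only in rows, so rows that repeat a pose let the fingers close. It gives the time, the measured TCP pose, the force, the opening and the grip force at its end, in the units of the state.
- get_state(): the state, without advancing time (a new reading comes with each control period).
- capture(name): name is "scene" or "side" or "wrist"; returns the picture (420x560x3 uint8, red, green, blue); there is no depth.
- camera_model(name): a dict with "K" (3x3 intrinsics, pixels), "distortion" ([k1, k2, p1, p2, k3] as OpenCV has them; the pictures are not rectified), "R" (3x3) and "t" (3): a world point X has camera coordinates R X + t; the wrist camera has in their place "T_tool_cam" (4x4, takes a point from camera to tool coordinates, whose origin is the TCP and whose axes are the flange's). Camera axes: x right, y down, z forward; pixel columns grow to the right and rows downward; lengths in m; the calibration is good to about 2 mm. A picture is of the moment at which its call begins: read the wrist's pose just before it. camera_model takes no time and is no camera call.
- job_done(): hands the job in; it is judged then, once.
The state is a dict: "clock": time; "qpos": joint angles; "qvel": joint speeds; "effort": joint torques, N m; "tcp_pos": TCP position; "tool_rot": TCP orientation; "force": force on the tool from outside, world axes, zero at the start; "ft_torque": the same for the moment, N m; "opening": finger opening in m; "grasp_force": force on a finger pad.
Only numpy, scipy, OpenCV 4.12 (cv2) and the standard library are available. Lean on these libraries where they do the work, as an engineer would, in place of code of your own. Each camera call takes 0.05 s, during which the arm holds its last target. There are 200 camera calls.

## Working session

There is one attempt and no reset: what is moved stays moved. The work goes in short steps, Python scripts to look and compute and a tool call to move; the robot and the scene stay as the last step left them, time stands still between calls to the robot, and variables do not carry over. Pictures are saved under pics/ and viewed, at most 10 in all, crops included, and the job is handed in when it is done.

Besides the shell and the picture viewer there is one more tool, called after "Emit:" as name(argument=value, ...), one argument or row to a line, values as JSON. play_rows: Moves the arm, as the interface text tells. Its arguments: {"type":"object","properties":{"travel":{"type":"array"},"dr":{"type":"array"},"gripper":{"type":"number"}},"required":["travel","dr"]}

```bash
mkdir -p pics; python3 - <<'E'
from rig import *
import cv2
s=get_state();print(s)
for n in("scene","side","wrist"):
    im=capture(n);cv2.imwrite(f"pics/{n}0.png",im[:,:,::-1])
    m=camera_model(n);print(n,m)
E
```

```text
{'clock': 0.0, 'qpos': array([-1.26112494e-01,  2.21237398e-01,  1.52758689e+00,  2.60660703e-05,
        1.39469405e+00, -1.26085455e-01]), 'qvel': array([-0.00059757,  0.00064867,  0.00045015,  0.00084232,  0.00017976,
        0.00125735]), 'effort': array([-1.67445501e-05, -4.94609964e+01, -3.87383544e+01,  6.99962187e-02,
        5.70271199e-02, -1.42064664e-04]), 'tcp_pos': array([6.24739995e-01, 2.54798306e-05, 4.03642753e-01]), 'tool_rot': array([ 7.07117636e-01,  7.07095270e-01, -5.79661169e-04, -7.68910278e-04]), 'force': array([-0.151682  ,  0.50078051, -0.80303905]), 'ft_torque': array([-0.05132867,  0.00901354, -0.00634358]), 'grasp_force': 0.0, 'opening': 0.08695343096670013}
scene {'K': array([[424.16771956,   0.        , 272.29455519],
       [  0.        , 424.16771956, 210.35625272],
       [  0.        ,   0.        ,   1.        ]]), 'distortion': array([-0.1122252,  0.       ,  0.       ,  0.       ,  0.       ]), 'R': array([[ 0.85826085, -0.51320825,  0.00236608],
       [-0.23492247, -0.39696183, -0.88726137],
       [ 0.4562891 ,  0.76094585, -0.46126095]]), '
[... 420 characters left out ...]
125371,  0.93088595, -0.36513654]]), 't': array([-0.57895653,  0.16888843,  0.64101393])}
wrist {'K': array([[347.05585919,   0.        , 275.07509042],
       [  0.        , 347.05585919, 199.2708231 ],
       [  0.        ,   0.        ,   1.        ]]), 'distortion': array([-0.09050301,  0.        ,  0.        ,  0.        ,  0.        ]), 'T_tool_cam': array([[-6.51911651e-04, -9.59353255e-01, -2.82207207e-01,
         7.73690433e-02],
       [ 9.99999651e-01, -7.73002773e-04,  3.17749869e-04,
         1.71913872e-04],
       [-5.22981324e-04, -2.82206901e-01,  9.59353424e-01,
         1.98983414e-02],
       [ 0.00000000e+00,  0.00000000e+00,  0.00000000e+00,
         1.00000000e+00]])}
```

View pics/scene0.png

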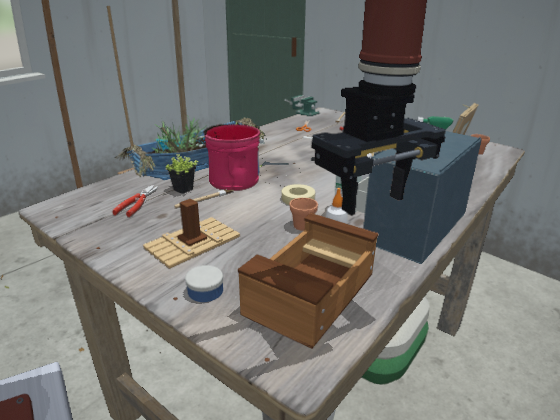

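View pics/side0.png

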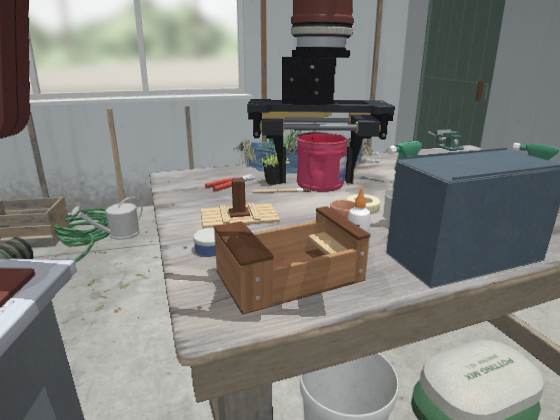

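View pics/wrist0.png

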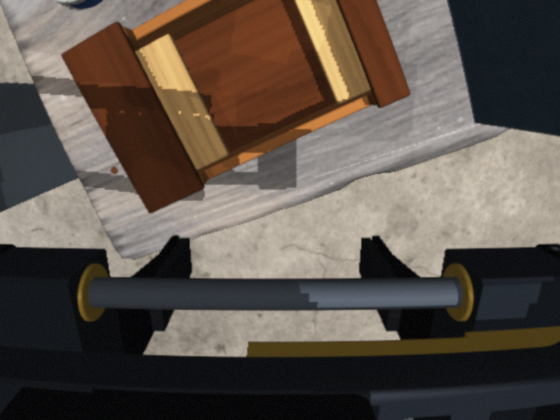

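The pictures show the deck (scene, post about (190,220)), with the tin in front of it (205,283). The pot (303,213) and glue bottle (338,205) are behind the trough. In the wrist view, the trough's wide cap is at left (62,54)-(203,186) and its narrow cap at right.

```bash
cat > h.py <<'E'
import numpy as np, cv2
from rig import *
from scipy.spatial.transform import Rotation as R
def ray(n,px,s=None):
    m=camera_model(n); u=cv2.undistortPoints(np.array(px,float).reshape(-1,1,2),m["K"],m["distortion"]).reshape(-1,2)
    d=np.c_[u,np.ones(len(u))]
    if n=="wrist":
        T=m["T_tool_cam"]; Rt=R.from_quat(s["tool_rot"]).as_matrix()
        return Rt@T[:3,3]+s["tcp_pos"], d@(Rt@T[:3,:3]).T
    return -m["R"].T@m["t"], d@m["R"]
def onz(n,px,z,s=None):
    o,d=ray(n,px,s); return o+d*((z-o[2])/d[:,2])[:,None]
np.set_printoptions(precision=4,suppress=True)
E
python3 - <<'E'
from h import *
s=get_state()
p=onz("wrist",[(62,54),(130,22),(203,186),(150,212),(375,105),(410,95)],.098,s);print("caps",p)
for i in (p[2]-p[1],p[3]-p[0],p[2]-p[3]): print(np.linalg.norm(i),np.degrees(np.arctan2(i[1],i[0])))
print("deck",onz("scene",[(146,242),(207,220),(240,237),(181,263)],.01), onz("scene",[(189,201)],.102),onz("side",[(238,180)],.102))
print("tin",onz("scene",[(205,275)],.036),onz("side",[(208,234)],.036))
print("pot",onz("scene",[(303,205)],.061),"glue",onz("scene",[(339,183)],.137),onz("side",[(361,192)],.137))
E
```

```text
caps [[ 0.453   0.1153  0.098 ]
 [ 0.5121  0.1367  0.098 ]
 [ 0.5631  0.0051  0.098 ]
 [ 0.5146 -0.0183  0.098 ]
 [ 0.7051  0.0725  0.098 ]
 [ 0.7333  0.0808  0.098 ]]
0.14116432859905975 -68.8091935061537
0.1471393644430247 -65.27457163214333
0.05389768997517557 25.788161198623847
deck [[0.3724 0.4198 0.01  ]
 [0.5305 0.4448 0.01  ]
 [0.5633 0.333  0.01  ]
 [0.4119 0.3023 0.01  ]] [[0.4698 0.3848 0.102 ]] [[0.4704 0.3731 0.102 ]]
tin [[0.426  0.2052 0.036 ]] [[0.421 0.205 0.036]]
pot [[0.7175 0.3104 0.061 ]] glue [[0.7561 0.2346 0.137 ]] [[0.7343 0.1883 0.137 ]]
```

Emit:
play_rows(
  travel=[
    [-2, 2, 4],
    [-2, 3, 5],
    [-2, 3, 5],
    [-2, 3, 5],
  ],
  dr=[
    [0, 0, 0.15],
    [0, 0, 0.3],
    [0, 0, 0.4],
    [0, 0, 0.4],
  ],
)

```text
clock: 0.65
tcp_pos: [0.6049, 0.0301, 0.4546]
tool_rot: [0.553, 0.833, -0.0, -0.0]
force: [0.5, 0.3, 0.4]
opening: 0.0872
grasp_force: 0.0
```

```bash
python3 - <<'E'
from h import *
import pickle
s=get_state();im=capture("wrist");cv2.imwrite("pics/w1.png",im[:,:,::-1]);pickle.dump(s,open("s1.pkl","wb"));print(s["tcp_pos"],s["qpos"])
E
```

```text
[0.6049 0.0301 0.4546] [-0.0803  0.1466  1.5176 -0.      1.4777 -0.4797]
```

View pics/w1.png

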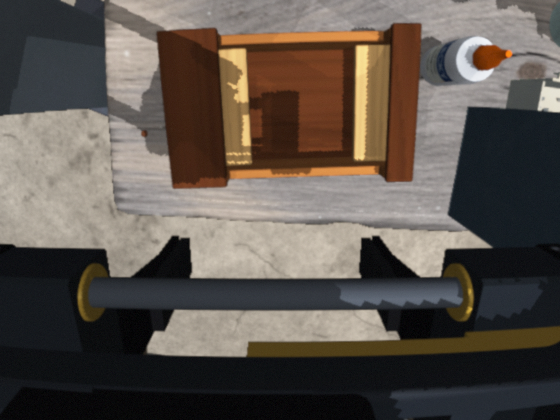

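The trough is fully visible. Its cap corners are near (158,30), (217,29), (228,184), (173,187), (391,24), (420,24), (414,182) and (387,181). The glue bottle is right of the narrow end, with its tip at (510,54).

```bash
python3 - <<'E'
from h import *
import pickle
s=pickle.load(open("s1.pkl","rb"))
px=[(158,30),(217,29),(228,184),(173,187),(391,24),(420,24),(414,182),(387,181)]
m=np.array([(-136,75),(-80,75),(-80,-75),(-136,-75),(80,75),(108,75),(108,-75),(80,-75)])/1000
p=onz("wrist",px,.098,s)[:,:2]
a=m-m.mean(0);b=p-p.mean(0)
th=np.arctan2((a[:,0]*b[:,1]-a[:,1]*b[:,0]).sum(),(a*b).sum())
C=np.array([[np.cos(th),-np.sin(th)],[np.sin(th),np.cos(th)]])
o=p.mean(0)-C@m.mean(0)
print("trough",o,np.degrees(th));print((p-m@C.T-o)*1000)
print("glue tip",onz("wrist",[(510,54)],.137,s), "base", onz("wrist",[(440,72)],.03,s))
print("box top?",onz("wrist",[(450,215),(470,108)],.0,s),onz("wrist",[(470,108)],.2,s))
E
```

```text
trough [0.6058 0.1049] 24.602794770239388
[[ 1.7769  0.489 ]
 [ 0.9733 -2.1477]
 [-0.394   3.1704]
 [ 0.1848  2.0139]
 [-1.2207 -2.3412]
 [-2.046  -2.5287]
 [ 0.7274 -0.1502]
 [-0.0017  1.4946]]
glue tip [[0.7423 0.2158 0.137 ]] base [[0.7351 0.2028 0.03  ]]
box top? [[0.8521 0.0552 0.    ]
 [0.8039 0.1887 0.    ]] [[0.6985 0.1485 0.2   ]]
```

Emit:
play_rows(
  travel=[
    [-2, 6, -1],
    [-5, 12, -2],
    [-7, 18, -3],
    [-9, 24, -4],
    [-11, 28, -5],
    [-11, 28, -5],
    [-11, 28, -5],
  ],
  dr=[
    [0, 0, -0.1],
    [0, 0, -0.2],
    [0, 0, -0.22],
    [0, 0, -0.22],
    [0, 0, -0.22],
    [0, 0, -0.22],
    [0, 0, -0.22],
  ],
)

```text
clock: 1.58
tcp_pos: [0.4951, 0.3098, 0.4044]
tool_rot: [0.641, 0.768, -0.0, 0.0]
force: [0.8, 0.6, 0.2]
opening: 0.0875
grasp_force: 0.0
```

```bash
python3 - <<'E'
from h import *
import pickle
s=get_state();im=capture("wrist");cv2.imwrite("pics/w2.png",im[:,:,::-1]);pickle.dump(s,open("s2.pkl","wb"));print(s["tcp_pos"],s["qpos"])
E
```

```text
[0.4951 0.3098 0.4044] [ 0.4243  0.1238  1.6366 -0.0006  1.3819  0.245 ]
```

View pics/w2.png

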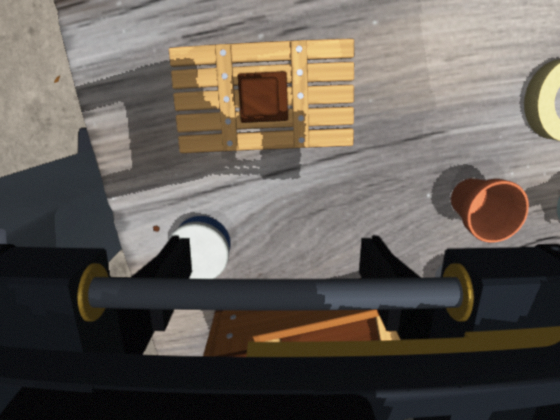

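The deck corners are near (169,47), (354,39), (354,147) and (180,152), and the post top is around (262,97). The tin is at (205,250) and the pot at (490,210).

```bash
python3 - <<'E'
from h import *
import pickle
s=pickle.load(open("s2.pkl","rb"))
px=[(169,47),(354,39),(354,147),(180,152)]
m=np.array([(-95,55),(95,55),(95,-55),(-95,-55)])/1000
p=onz("wrist",px,.010,s)[:,:2]
a=m-m.mean(0);b=p-p.mean(0)
th=np.arctan2((a[:,0]*b[:,1]-a[:,1]*b[:,0]).sum(),(a*b).sum())
C=np.array([[np.cos(th),-np.sin(th)],[np.sin(th),np.cos(th)]])
print("deck",p.mean(0),np.degrees(th));print((p-m@C.T-p.mean(0))*1000)
g=R.from_quat(s["tool_rot"]).as_matrix();print("tool y yaw",np.degrees(np.arctan2(g[1,1],g[0,1])),g[:,2])
print("post",onz("wrist",[(262,97)],.102,s)); d=p.mean(0)-s["tcp_pos"][:2];print("move",d)
print("tin",onz("wrist",[(205,250)],.036,s),"pot",onz("wrist",[(490,211)],.061,s))
E
```

```text
deck [0.4699 0.3843] 12.337209201350221
[[ 0.3675 -0.4043]
 [-1.3276 -0.4984]
 [ 0.3171 -0.3928]
 [ 0.643   1.2954]]
tool y yaw 10.281512708658356 [-0.0004 -0.0008 -1.    ]
post [[0.4712 0.3846 0.102 ]]
move [-0.0252  0.0746]
tin [[0.4342 0.2137 0.036 ]] pot [[0.7164 0.3187 0.061 ]]
```

Emit:
play_rows(
  travel=[
    [-1.5, 4, 0],
    [-2.5, 7.4, -1],
    [-2.5, 7.4, -5],
    [-2.5, 7.4, -10],
    [-2.5, 7.4, -15],
    [-2.5, 7.4, -17],
    [-2.5, 7.4, -17],
  ],
  dr=[
    [0, 0, 0.036],
    [0, 0, 0.036],
    [0, 0, 0.036],
    [0, 0, 0.036],
    [0, 0, 0.036],
    [0, 0, 0.036],
    [0, 0, 0.036],
  ],
)

```text
clock: 2.5
tcp_pos: [0.4704, 0.3829, 0.2339]
tool_rot: [0.628, 0.779, -0.001, -0.0]
force: [1.2, -0.2, 0.5]
opening: 0.0872
grasp_force: 0.0
```

Emit:
play_rows(
  travel=[
    [0, 0, 0],
    [0, 0, 0],
    [0, 0, 0],
    [0, 0, 0],
    [0, 0, 0],
    [0, 0, 0],
    [0, 0, 0],
    [0, 0, 0],
  ],
  dr=[
    [0, 0, 0],
    [0, 0, 0],
    [0, 0, 0],
    [0, 0, 0],
    [0, 0, 0],
    [0, 0, 0],
    [0, 0, 0],
    [0, 0, 0],
  ],
  gripper=255,
)

```text
clock: 3.5
tcp_pos: [0.4698, 0.384, 0.2346]
tool_rot: [0.627, 0.779, -0.0, -0.0]
force: [-1.8, -0.0, 0.6]
opening: 0.0296
grasp_force: 30.0
```

Emit:
play_rows(
  travel=[
    [0, 0, 3],
    [0, 0, 8],
    [0, 0, 14],
    [2, -4, 18],
    [4, -10, 20],
    [6, -15, 20],
    [8, -20, 20],
    [10, -25, 20],
    [11, -27, 20],
    [11, -27, 20],
    [11, -27, 20],
  ],
  dr=[
    [0, 0, 0],
    [0, 0, 0],
    [0, 0, 0],
    [0, 0, 0.05],
    [0, 0, 0.12],
    [0, 0, 0.18],
    [0, 0, 0.214],
    [0, 0, 0.214],
    [0, 0, 0.214],
    [0, 0, 0.214],
    [0, 0, 0.214],
  ],
)

```text
clock: 4.88
tcp_pos: [0.5797, 0.1149, 0.4341]
tool_rot: [0.54, 0.842, -0.0, -0.001]
force: [0.1, 0.9, -3.9]
opening: 0.0302
grasp_force: 30.0
```

```bash
cat > wp.py <<'E'
from h import *
th0=np.radians(24.6);ex=np.array([np.cos(th0),np.sin(th0),0]);o=np.array([.6058,.1049,0]);ez=np.array([0,0,1])
def tcp(L,deg):
    t=np.radians(deg);c,n=np.cos(t),np.sin(t)
    v=np.array(L)/1000+.095*np.array([c,n])+.2346*np.array([-n,c])
    return o+ex*v[0]+ez*v[1]
E
python3 - <<'E'
from wp import *
s=get_state();print(s["tcp_pos"],s["force"],s["opening"],s["qpos"])
g=R.from_quat(s["tool_rot"]).as_matrix();print("yaw",np.degrees(np.arctan2(g[1,1],g[0,1])),g[:,2])
for L,d in [((-68,150),22),((-68,52),22),((-117,52),22),((-117,50),11),((-117,48),0),((-93,48),0),((-92,46),0)]:
    p=tcp(L,d);print(L,d,p,(p-s["tcp_pos"])*100)
print("box",onz("side",[(390,262),(415,278)],0))
E
```

```text
[0.5797 0.1149 0.4341] [ 0.0809  0.9387 -3.8917] 0.03015544358231859 [ 0.062   0.1219  1.5828  0.0008  1.4382 -0.3687]
yaw 24.668418165261507 [-0.0013  0.0007 -1.    ]
(-68, 150) 22 [0.5442 0.0767 0.4031] [-3.5501 -3.818  -3.1019]
(-68, 52) 22 [0.5442 0.0767 0.3051] [ -3.5501  -3.818  -12.9019]
(-117, 52) 22 [0.4996 0.0563 0.3051] [ -8.0053  -5.8578 -12.9019]
(-117, 50) 11 [0.5435 0.0764 0.2984] [ -3.6145  -3.8475 -13.5707]
(-117, 48) 0 [0.5858 0.0957 0.2826] [  0.6143  -1.9114 -15.1524]
(-93, 48) 0 [0.6076 0.1057 0.2826] [  2.7964  -0.9124 -15.1524]
(-92, 46) 0 [0.6085 0.1061 0.2806] [  2.8873  -0.8707 -15.3524]
box [[0.7972 0.1495 0.    ]
 [0.8291 0.0885 0.    ]]
```

Emit:
play_rows(
  travel=[
    [-1.2, -1.3, -1],
    [-2.4, -2.6, -2],
    [-3.5, -3.8, -3],
    [-3.5, -3.8, -3],
    [-3.5, -3.8, -3],
    [-3.5, -3.8, -3],
  ],
  dr=[
    [0.053, -0.116, 0],
    [0.107, -0.233, 0],
    [0.16, -0.349, 0],
    [0.16, -0.349, 0],
    [0.16, -0.349, 0],
    [0.16, -0.349, 0],
  ],
)

```text
clock: 5.62
tcp_pos: [0.5457, 0.0768, 0.4058]
tool_rot: [0.529, 0.827, 0.161, 0.103]
force: [0.3, -0.1, -2.7]
opening: 0.0298
grasp_force: 30.0
```

```bash
python3 - <<'E'
from wp import *
s=get_state();print(s["tcp_pos"],tcp((-68,150),22),s["qpos"],R.from_quat(s["tool_rot"]).as_matrix()[:,2])
a=capture("side");b=capture("scene");cv2.imwrite("pics/t3.png",np.vstack([a[100:330,100:500],b[130:350,100:500]])[:,:,::-1])
E
```

```text
[0.5457 0.0768 0.4058] [0.5442 0.0767 0.4031] [-0.0548 -0.0897  1.8725  0.2057  1.025  -0.5636] [ 0.3404  0.1562 -0.9272]
```

View pics/t3.png

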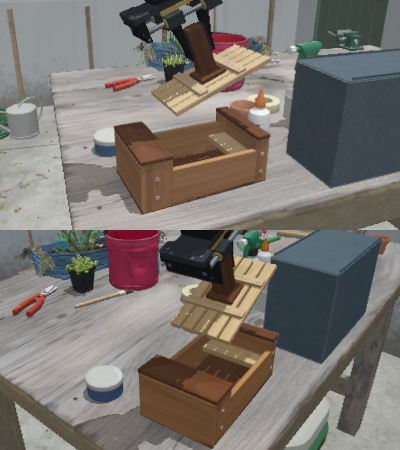

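The deck is tilted over the opening, wide end down, and clear of the glue bottle. Next I descend.

Emit:
play_rows(
  travel=[
    [-0.1, 0, -2],
    [-0.1, 0, -4],
    [-0.1, 0, -6],
    [-0.1, 0, -8],
    [-0.1, 0, -9.6],
    [-0.1, 0, -9.8],
    [-0.1, 0, -9.8],
  ],
  dr=[
    [0, 0, 0],
    [0, 0, 0],
    [0, 0, 0],
    [0, 0, 0],
    [0, 0, 0],
    [0, 0, 0],
    [0, 0, 0],
  ],
)

```text
clock: 6.6
tcp_pos: [0.5444, 0.076, 0.3072]
tool_rot: [0.53, 0.826, 0.161, 0.103]
force: [-0.1, 0.6, -2.9]
opening: 0.03
grasp_force: 30.0
```

```bash
python3 - <<'E'
from wp import *
s=get_state();print(s["tcp_pos"],tcp((-68,52),22),s["force"],(tcp((-117,52),22)-s["tcp_pos"])*100)
a=capture("side");b=capture("scene");cv2.imwrite("pics/t4.png",cv2.resize(np.hstack([a[130:320,180:430],b[180:370,220:400]])[:,:,::-1],None,fx=1.8,fy=1.8))
E
```

```text
[0.5444 0.076  0.3072] [0.5442 0.0767 0.3051] [-0.1358  0.5797 -2.8613] [-4.4776 -1.9758 -0.2113]
```

View pics/t4.png

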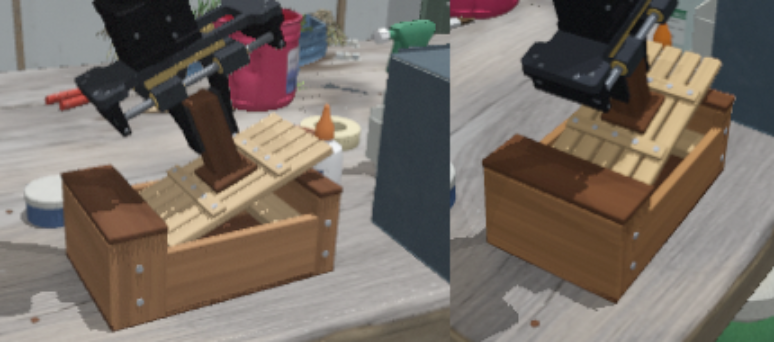

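The low end is inside the opening in front of the wide cap, and the high end is above the narrow cap. Nothing is touching. Next I tuck the low end under the wide cap.

Emit:
play_rows(
  travel=[
    [-1, -0.45, 0],
    [-2, -0.9, 0],
    [-3, -1.35, 0],
    [-4, -1.8, 0],
    [-4.4, -2, 0],
    [-4.4, -2, 0],
  ],
  dr=[
    [0, 0, 0],
    [0, 0, 0],
    [0, 0, 0],
    [0, 0, 0],
    [0, 0, 0],
    [0, 0, 0],
  ],
)

```text
clock: 7.45
tcp_pos: [0.4998, 0.0558, 0.3069]
tool_rot: [0.53, 0.826, 0.161, 0.103]
force: [-1.0, -0.5, -3.7]
opening: 0.03
grasp_force: 30.0
```

Emit:
play_rows(
  travel=[
    [2.2, 1.0, -0.2],
    [4.4, 2.0, -0.7],
    [6.55, 3.0, -1.35],
    [8.6, 3.95, -2.2],
    [8.6, 3.95, -2.2],
    [8.6, 3.95, -2.2],
  ],
  dr=[
    [-0.04, 0.087, 0],
    [-0.08, 0.174, 0],
    [-0.12, 0.262, 0],
    [-0.16, 0.349, 0],
    [-0.16, 0.349, 0],
    [-0.16, 0.349, 0],
  ],
)

```text
clock: 8.2
tcp_pos: [0.5858, 0.0955, 0.2845]
tool_rot: [0.54, 0.842, 0.001, 0.0]
force: [-0.4, 0.3, -3.5]
opening: 0.0298
grasp_force: 30.0
```

```bash
python3 - <<'E'
from wp import *
s=get_state();print(s["tcp_pos"],tcp((-117,48),0),s["force"],s["ft_torque"],(tcp((-93,45),0)-s["tcp_pos"])*100)
g=R.from_quat(s["tool_rot"]).as_matrix();print("yaw",np.degrees(np.arctan2(g[1,1],g[0,1])),g[:,2])
a=capture("side");b=capture("scene");cv2.imwrite("pics/t5.png",cv2.resize(np.hstack([a[130:320,180:430],b[180:370,220:400]])[:,:,::-1],None,fx=1.8,fy=1.8))
E
```

```text
[0.5858 0.0955 0.2845] [0.5858 0.0957 0.2826] [-0.3725  0.2918 -3.5286] [0.0226 0.0008 0.0154] [ 2.1858  1.0203 -0.4948]
yaw 24.653683236296196 [ 0.0009  0.0009 -1.    ]
```

View pics/t5.png

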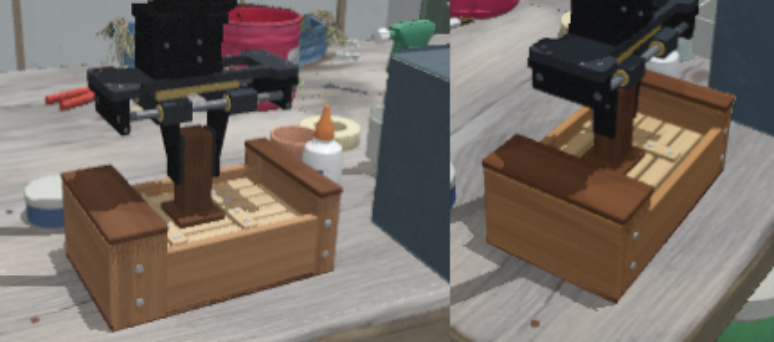

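The deck is flat inside the trough, still just above the ledges. Next I lower it almost onto them and slide it back.

Emit:
play_rows(
  travel=[
    [0, 0, -0.2],
    [0, 0, -0.4],
    [0, 0, -0.4],
    [0.5, 0.23, -0.4],
    [1.0, 0.46, -0.4],
    [1.4, 0.64, -0.4],
    [1.8, 0.82, -0.4],
    [2.0, 0.92, -0.4],
    [2.1, 0.96, -0.4],
    [2.1, 0.96, -0.4],
  ],
  dr=[
    [0, 0, 0],
    [0, 0, 0],
    [0, 0, 0],
    [0, 0, 0],
    [0, 0, 0],
    [0, 0, 0],
    [0, 0, 0],
    [0, 0, 0],
    [0, 0, 0],
    [0, 0, 0],
  ],
)

```text
clock: 9.55
tcp_pos: [0.607, 0.1051, 0.2807]
tool_rot: [0.54, 0.842, -0.0, -0.0]
force: [0.2, -0.2, -3.3]
opening: 0.0298
grasp_force: 30.0
```

```bash
python3 - <<'E'
from wp import *
s=get_state();print(s["tcp_pos"],tcp((-92,45),0),s["force"],s["ft_torque"])
E
```

```text
[0.607  0.1051 0.2807] [0.6085 0.1061 0.2796] [ 0.17   -0.2428 -3.3445] [-0.0267 -0.067   0.0122]
```

Emit:
play_rows(
  travel=[
    [0.08, 0.04, 0],
    [0.15, 0.07, 0],
    [0.15, 0.07, -0.08],
    [0.15, 0.07, -0.15],
    [0.15, 0.07, -0.15],
  ],
  dr=[
    [0, 0, 0],
    [0, 0, 0],
    [0, 0, 0],
    [0, 0, 0],
    [0, 0, 0],
  ],
)

```text
clock: 10.18
tcp_pos: [0.608, 0.1056, 0.2798]
tool_rot: [0.54, 0.842, -0.001, -0.001]
force: [-7.7, -2.1, 2.5]
opening: 0.03
grasp_force: 30.0
```

It is touching both the wall and the ledges. I'll ease off, open and retreat.

Emit:
play_rows(
  travel=[
    [-0.1, -0.04, 0],
    [-0.1, -0.04, 0],
  ],
  dr=[
    [0, 0, 0],
    [0, 0, 0],
  ],
)

```text
clock: 10.42
tcp_pos: [0.6075, 0.1054, 0.2797]
tool_rot: [0.54, 0.842, 0.0, 0.0]
force: [-3.3, -0.1, 1.8]
opening: 0.0297
grasp_force: 30.0
```

Emit:
play_rows(
  travel=[
    [0, 0, 0],
    [0, 0, 0],
    [0, 0, 0],
    [0, 0, 0],
    [0, 0, 0],
    [0, 0, 0],
    [0, 0, 1],
    [0, 0, 4],
    [0, 0, 8],
    [0, 0, 13],
    [0, 0, 17],
    [0, 0, 17],
  ],
  dr=[
    [0, 0, 0],
    [0, 0, 0],
    [0, 0, 0],
    [0, 0, 0],
    [0, 0, 0],
    [0, 0, 0],
    [0, 0, 0],
    [0, 0, 0],
    [0, 0, 0],
    [0, 0, 0],
    [0, 0, 0],
    [0, 0, 0],
  ],
  gripper=0,
)

```text
clock: 11.92
tcp_pos: [0.6082, 0.1055, 0.4553]
tool_rot: [0.54, 0.842, 0.003, 0.004]
force: [-1.2, 0.5, 0.3]
opening: 0.0874
grasp_force: 0.0
```

Emit:
play_rows(
  travel=[
    [1, -3, 0],
    [2, -6, 0],
    [2, -7, 0],
    [2, -7, 0],
  ],
  dr=[
    [0, 0, 0],
    [0, 0, 0],
    [0, 0, 0],
    [0, 0, 0],
  ],
)

```text
clock: 12.42
tcp_pos: [0.6272, 0.0351, 0.4486]
tool_rot: [0.54, 0.841, -0.0, -0.001]
force: [0.2, 0.3, 0.0]
opening: 0.0867
grasp_force: 0.0
```

```bash
python3 - <<'E'
from wp import *
w=capture("wrist");a=capture("side");cv2.imwrite("pics/t6.png",np.vstack([w[:240],cv2.resize(a[130:310,60:480],(560,240))])[:,:,::-1])
E
```

```text
(no output)
```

View pics/t6.png

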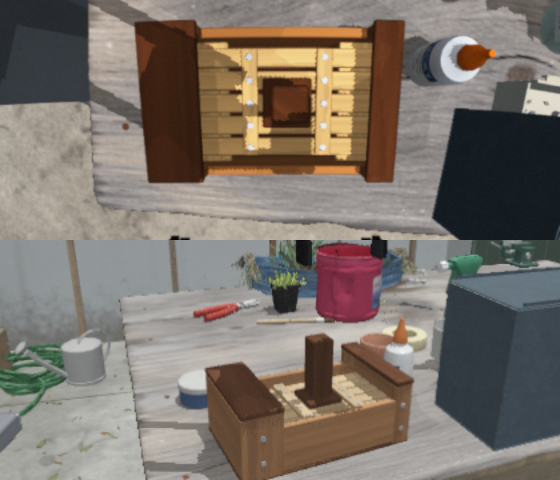

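The deck lies flat, centred in the opening, with both ends under the caps and the handle up. The tin, pot and glue bottle are all standing.

```bash
python3 -c "
from rig import *
print(job_done())"
```

```text
the job is handed in; nothing more can be done
None
```

The deck is in the trough, flat on both ledges with its ends under both caps, handle up and released; the tin, pot and glue bottle were not touched, and the job was handed in at about 12.5 s.

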